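# Clip up the printing frames and load the exposure unit

### The arm

A 7-joint arm with a two-finger parallel gripper is mounted at the origin on the work surface. World frame = base frame: x ahead of the robot, y to its left, z up, the work surface at z = 0. Lengths are in m, angles in rad, forces in N, time in s.
With the tool pointing down it reaches from about 0.375 to 0.925 m from the base axis. Payload 3.1 kg.
Tool frame: the origin (TCP) lies between the finger pads; the fingertips stand 19 mm ahead of it and the grasp point (between the pads) is the TCP; z points along the fingers, y is the line along which they close (so a half turn about z gives the same grasp; the last joint's range is limited). The gripper opens to 85 mm and grips with 20 to 120 N. Pads are 22 mm wide; open, the fingers measure 114 mm over their backs; the gripper's body (76 mm by 85 mm) begins 54 mm behind the grasp point. The pads swing forward as they close: fully open they stand 13 mm farther back than shut.
Start: joints at [1.221, 0.383, 0.044, 1.598, -0.018, 1.161, -0.05], TCP at [0.162, -0.629, 0.229] pointing down, gripper open.
Joint ranges: [-2.61, 2.61], [-0.41, 2.15], [-1.48, 1.57], [0, 2.5], [-1.57, 4.71], [0.05, 1.97], [-2.85, 2.85]. Speed limits (rad/s): [2.79, 2.79, 3.14, 3.14, 3.14, 3.14, 3.14].

### API

Orientations are given as a unit quaternion [x, y, z, w].
In Python, from bench import move_ptp, movel, move_j, move_gripper, pause, inverse_kinematics, read_camera, camera_params, MotionError, sign_off, look_for, tip_of, read_time_s, read_qpos, read_joint_vel, read_effort, read_eef_pos, read_tcp_rot, read_ft_force, read_ft_torque, read_finger_gap, read_grasp_force gives the robot as it stands. Calls block until the motion is done:
- move_ptp(position, orientation): joint-space move of the TCP to a pose.
- movel(position, orientation=None, speed=0.15): straight line of the TCP; orientation=None keeps the orientation; speed is the mean speed in m/s.
- move_j(angles): joint-space move.
- move_gripper(opening, effort=None): finger opening in m; effort is the grip in N (None keeps the last); returns when the fingers have stopped.
- pause(seconds).
- inverse_kinematics(position, orientation): joint angles nearest the present ones, or None.
- read_camera(name): name is "scene" or "side" or "wrist"; returns the picture (400x640x3 uint8, red, green, blue); there is no depth.
- camera_params(name): a dict with "K" (3x3 intrinsics, pixels), "camera_from_world" (4x4, takes a point from world to camera coordinates). Camera axes: x right, y down, z forward; pixel columns grow to the right and rows downward; lengths in m; the calibration is good to about 2 mm. A picture is of the moment at which its call begins: read the wrist's pose just before it. camera_params takes no time and is no camera call; for the wrist camera it gives the pose at the moment of the call.
A pose or a line that the arm cannot do raises MotionError and nothing moves.
- sign_off(): hands the job in; it is judged then, once.
Trained networks look in the newest picture that a camera, given by its name, has taken for a name from the list of things; names that differ only in an ending like _2 or _b are one class to them, and where a whole thing is asked for, a point or a joint stands for the part that bears it (a point fixed in the world has none). Each returns a list of dicts, best first, with "confidence" (0 to 1); they miss things now and then, are a little off and sometimes report something else, mostly with a low value. They report only what shows in the picture. A call takes as long as a camera call.
- look_for(camera, name): "at" ([column, row] in pixels, amid what is visible of it).
- tip_of(camera, name): "at" ([column, row] in pixels: a listed point, or the origin of a listed thing).
Readings, each from a call of its own:
- read_time_s(): time.
- read_qpos(): joint angles.
- read_joint_vel(): joint speeds.
- read_effort(): joint torques, N m.
- read_eef_pos(): TCP position.
- read_tcp_rot(): TCP orientation.
- read_ft_force(): force on the tool from outside, world axes, zero at the start.
- read_ft_torque(): the same for the moment, N m.
- read_finger_gap(): finger opening in m.
- read_grasp_force(): force on a finger pad.
Only numpy, scipy, OpenCV 4.12 (cv2) and the standard library are available. Lean on these libraries where they do the work, as an engineer would, in place of code of your own. Each camera call takes 0.05 s, during which the arm holds its last target. There are 200 camera calls.

### The job

Get the contact-printing frames on the bench ready and start the exposure: on every frame push both edge clips fully home by pressing them, one side and then the other, against the blue bench stop (not with the fingers), then slide each frame all the way into a bay of its own on the exposure unit, until the sprung ball clicks out behind it. When all the frames there are loaded, press the green start button, and leave the beaker, the bottle and the brush where they are.

Things in the scene. Friction and masses are not known exactly. Their poses are not given: they have to be found in the camera images.
- frame1: contact-printing frame, a flat sandwich 90 x 72 x 16 mm (glass below, yellow sheet, wooden back), 0.3 kg, corners cut back 8 mm by 5.6 mm. Centred on its back a black grip block, 44 mm along x, 24 mm along y, from 16 to 46 mm above the underside. Origin: centre of the underside; x along the 90 mm length, y across, z up. Same turned half round; its glass slides easily. May be absent
- frame1_left (a joint): how far the steel edge clip on the +y long side of frame1 stands out, m: 0 = home (outer face 36.5 mm from the frame's middle, nearly flush), 0.012 = fully out. 40 mm long, centred on that side, 1.5 to 14.5 mm above the underside; a thin leaf with a red spot lies over the top edge. Slides stiffly (about 6 N) and stays where it is left
- frame1_right (a joint): how far the steel edge clip on the -y long side of frame1 stands out, m: 0 = home (outer face 36.5 mm from the frame's middle, nearly flush), 0.012 = fully out. 40 mm long, centred on that side, 1.5 to 14.5 mm above the underside; a thin leaf with a red spot lies over the top edge. Slides stiffly (about 6 N) and stays where it is left
- frame2: another frame just like frame1. May be absent
- frame2_left (a joint): edge clip on the +y side of frame2, as on frame1: 0 = home, 0.012 = fully out
- frame2_right (a joint): edge clip on the -y side of frame2, as on frame1: 0 = home, 0.012 = fully out
- frame3: another frame just like frame1. May be absent
- frame3_left (a joint): edge clip on the +y side of frame3, as on frame1: 0 = home, 0.012 = fully out
- frame3_right (a joint): edge clip on the -y side of frame3, as on frame1: 0 = home, 0.012 = fully out
- stop: the bench stop, a blue bent steel bracket screwed to the bench: an upright plate 110 mm wide (along y) and 32 mm high. Origin: at bench level in the middle of its plain front face; its x axis is level and points into the plate, so things are pushed against it in its +x direction. The foot flange lies behind, 58 mm deep
- unit: the exposure unit, a fixed grey lamp base 258 mm deep (x from -120 to 138 mm), 316 mm wide (y); flat deck 35 mm above the bench. Three bays side by side, channels 76 mm wide between aluminium guide rails 18 mm high. Free deck in front of the rails from x = -120 to -49 mm. Origin: at bench level; x points into the bays, along which the frames slide in, long side along x, either end first
- bay1 (a point): where a frame's origin lies when home in the right-hand bay: on the deck, 96 mm right of bay2, axes as the unit's. The rails begin 60 mm before it, a flared mouth 19 mm earlier; a cross bar stops the frame 1 mm past it. A sprung 16 mm steel ball stands 6 mm out of the right-hand rail 45 mm before it; passing it takes about 10 N, then it springs out behind the frame's rear corner
- bay2 (a point): the same for the middle bay
- bay3 (a point): the same for the left-hand bay, 96 mm to the left of bay2
- start (a joint): travel of the green start button, m: 0 up, 0.006 fully down (5 N), springs back
- start_top (a point): middle of the top face of the start button (24 mm across, pressed straight down), on the black panel behind the bays at the left
- beaker: bystander: empty glass beaker, 70 mm across, 90 mm high; origin under its centre
- bottle: bystander: amber bottle, 68 mm across, 160 mm high; origin under its centre
- brush: bystander: flat brush with yellow handle lying on the bench, 175 mm long along x, 36 mm wide, 14 mm high; origin on the bench near its middle

How it is judged:
On the way, in this order (a step that is already met when the one before it is completed fails the run):
1. every frame has both clips home and is home in a bay (((x of frame1 in the frame of bay1 between -0.004 and 0.006 m and y of frame1 in the frame of bay1 between -0.005 and 0.005 m and z of frame1 in the frame of bay1 between -0.004 and 0.004 m and angle between the x axis of frame1 and the x axis of bay1, either way round below 0.08 rad) or (x of frame1 in the frame of bay2 between -0.004 and 0.006 m and y of frame1 in the frame of bay2 between -0.005 and 0.005 m and z of frame1 in the frame of bay2 between -0.004 and 0.004 m and angle between the x axis of frame1 and the x axis of bay2, either way round below 0.08 rad) or (x of frame1 in the frame of bay3 between -0.004 and 0.006 m and y of frame1 in the frame of bay3 between -0.005 and 0.005 m and z of frame1 in the frame of bay3 between -0.004 and 0.004 m and angle between the x axis of frame1 and the x axis of bay3, either way round below 0.08 rad)) and angle between each of frame1, frame2, frame3's own z axis and vertical below 0.08 rad and value of joint each of frame1_left, frame1_right, frame2_left, frame2_right, frame3_left, frame3_right below 0.002 m and ((x of frame2 in the frame of bay1 between -0.004 and 0.006 m and y of frame2 in the frame of bay1 between -0.005 and 0.005 m and z of frame2 in the frame of bay1 between -0.004 and 0.004 m and angle between the x axis of frame2 and the x axis of bay1, either way round below 0.08 rad) or (x of frame2 in the frame of bay2 between -0.004 and 0.006 m and y of frame2 in the frame of bay2 between -0.005 and 0.005 m and z of frame2 in the frame of bay2 between -0.004 and 0.004 m and angle between the x axis of frame2 and the x axis of bay2, either way round below 0.08 rad) or (x of frame2 in the frame of bay3 between -0.004 and 0.006 m and y of frame2 in the frame of bay3 between -0.005 and 0.005 m and z of frame2 in the frame of bay3 between -0.004 and 0.004 m and angle between the x axis of frame2 and the x axis of bay3, either way round below 0.08 rad)) and ((x of frame3 in the frame of bay1 between -0.004 and 0.006 m and y of frame3 in the frame of bay1 between -0.005 and 0.005 m and z of frame3 in the frame of bay1 between -0.004 and 0.004 m and angle between the x axis of frame3 and the x axis of bay1, either way round below 0.08 rad) or (x of frame3 in the frame of bay2 between -0.004 and 0.006 m and y of frame3 in the frame of bay2 between -0.005 and 0.005 m and z of frame3 in the frame of bay2 between -0.004 and 0.004 m and angle between the x axis of frame3 and the x axis of bay2, either way round below 0.08 rad) or (x of frame3 in the frame of bay3 between -0.004 and 0.006 m and y of frame3 in the frame of bay3 between -0.005 and 0.005 m and z of frame3 in the frame of bay3 between -0.004 and 0.004 m and angle between the x axis of frame3 and the x axis of bay3, either way round below 0.08 rad))), for 0.2 s.
2. the start button is pressed down with all frames home (all of step 1 and value of joint start above 0.0035 m), for 0.05 s.
At the end, for the whole second after the job is handed in: every frame that is present lies flat and at rest in a bay of its own, no more than 4 mm short of home, within 5 mm sideways, both its clips within 2 mm of home; the start button was pressed after that and is up again (all of step 1 and value of joint start below 0.002 m and linear speed of each of frame1, frame2, frame3 below 0.02 m/s); the robot touches nothing.
It fails at once if a clip is pushed with the fingers (more than 4 N) (contact force between the fingers and frame1_left above 4 N or contact force between the fingers and frame1_right above 4 N or contact force between the fingers and frame2_left above 4 N or contact force between the fingers and frame2_right above 4 N or contact force between the fingers and frame3_left above 4 N or contact force between the fingers and frame3_right above 4 N).
It fails at once if the beaker, bottle or brush is moved more than 40 mm or the beaker or bottle tipped (distance of any of beaker, bottle, brush from where it was at the start of the episode above 0.04 m or angle between any of beaker, bottle's own z axis and vertical above 0.5 rad).
Of frame1, frame2, frame3 only 2 to 3 are there at a start; the rules pass over those that are not, and their reading is None.
At some moment in a run one of frame1, frame2, frame3 may be knocked a few centimetres aside while the robot is not near it.
Once in a run the grip may slacken for a moment while it holds something.
It also fails if it takes over 210 s, if anything falls off the work surface, if the arm or the gripper's body presses on something with over 40 N, if the wrist force passes 120 N, or if a joint passes its speed limit or range.

## Working session

There is one attempt and no reset: what is moved stays moved. The work goes in short steps, each a Python script; the robot and the scene stay as the last script left them, time stands still between calls to the robot, and variables do not carry over. Pictures are saved under pics/ and viewed, at most 14 in all, crops included, and the job is handed in when it is done.

```bash
ls; mkdir -p pics
cat > h.py <<'E'
import numpy as np, cv2
from bench import *
def ray(cam,px,z,P=None):
    P=P or camera_params(cam); K=np.array(P["K"]);T=np.array(P["camera_from_world"])
    R,t=T[:3,:3],T[:3,3]; c=-R.T@t
    d=R.T@np.linalg.inv(K)@np.array([px[0],px[1],1.])
    return c+d*(z-c[2])/d[2]
def proj(cam,p):
    P=camera_params(cam); q=np.array(P["camera_from_world"])@np.append(p,1); u=np.array(P["K"])@q[:3]; return u[:2]/u[2]
def save(cam,name):
    im=np.array(read_camera(cam)); cv2.imwrite(f"pics/{name}.png",im[:,:,::-1]); return im
E
python3 - <<'E'
from h import *
for c in("scene","side","wrist"):
    save(c,c+"0")
    P=camera_params(c);T=np.array(P["camera_from_world"]);print(c,np.round(-T[:3,:3].T@T[:3,3],3),np.round(T[2,:3],2),P["K"][0][0])
for c in("scene","side"):
    for n,z in [("frame1",0),("stop",0),("unit",0),("bay1",.035),("bay2",.035),("bay3",.035),("start_top",.06),("beaker",0),("bottle",0),("brush",0)]:
        for d in tip_of(c,n)[:4]:print(c,n,np.round(d["at"]),round(d["confidence"],2),np.round(ray(c,d["at"],z),3))
    for d in look_for(c,"frame1_left")[:8]:print(c,"clip",np.round(d["at"]),round(d["confidence"],2))
print(read_tcp_rot(),read_time_s())
E
```

```text
pics
scene [0.925 0.466 1.043] [-0.32 -0.39 -0.86] 412.5681970660109
side [ 0.306 -0.695  0.947] [ 0.21  0.62 -0.76] 513.7538198667185
wrist [ 0.237 -0.609  0.372] [-0.29 -0.07 -0.95] 296.7443352601947
scene frame1 [410. 226.] 0.64 [0.398 0.221 0.   ]
scene frame1 [441. 287.] 0.61 [0.459 0.399 0.   ]
scene stop [324. 235.] 0.62 [0.609 0.098 0.   ]
scene stop [260. 235.] 0.44 [ 0.751 -0.01   0.   ]
scene unit [281. 139.] 0.66 [ 0.514 -0.251  0.   ]
scene unit [281. 161.] 0.56 [ 0.562 -0.182  0.   ]
scene unit [408. 227.] 0.49 [0.407 0.221 0.   ]
scene bay1 [254. 118.] 0.83 [ 0.549 -0.346  0.035]
scene bay1 [283. 161.] 0.69 [ 0.57  -0.154  0.035]
scene bay1 [270. 136.] 0.57 [ 0.55  -0.256  0.035]
scene bay2 [254. 118.] 0.83 [ 0.549 -0.346  0.035]
scene bay2 [283. 161.] 0.69 [ 0.57  -0.154  0.035]
scene bay2 [270. 136.] 0.57 [ 0.55  -0.256  0.035]
scene bay3 [254. 118.] 0.83 [ 0.549 -0.346  0.035]
scene bay3 [283. 161.] 0.69 [ 0.57  -0.154  0.035]
scene bay3 [270. 136.] 0.57 [ 0.55  -0.256  0.035]
scene start_top [257. 163.] 0.51 [ 0.643 -0.179  0.06 ]
scene beaker [285. 272.] 0.58 [0.7
[... 722 characters left out ...]
e bay2 [409. 202.] 0.18 [ 0.734 -0.03   0.035]
side bay3 [386. 352.] 0.64 [ 0.539 -0.348  0.035]
side bay3 [363. 268.] 0.57 [ 0.567 -0.163  0.035]
side bay3 [409. 202.] 0.18 [ 0.734 -0.03   0.035]
side start_top [401. 251.] 0.44 [ 0.649 -0.164  0.06 ]
side beaker [395. 170.] 0.95 [0.762 0.105 0.   ]
side beaker [386. 352.] 0.74 [ 0.549 -0.336  0.   ]
side beaker [245. 174.] 0.68 [0.399 0.217 0.   ]
side beaker [356. 319.] 0.27 [ 0.517 -0.251  0.   ]
side bottle [408. 203.] 0.67 [ 0.747 -0.007  0.   ]
side brush [442. 260.] 0.67 [ 0.748 -0.179  0.   ]
side brush [371. 310.] 0.46 [ 0.555 -0.242  0.   ]
side clip [394. 158.] 0.2
[9.92083041e-01 1.25583593e-01 1.47297618e-05 1.28574153e-06] 1.25
```

View pics/scene0.png

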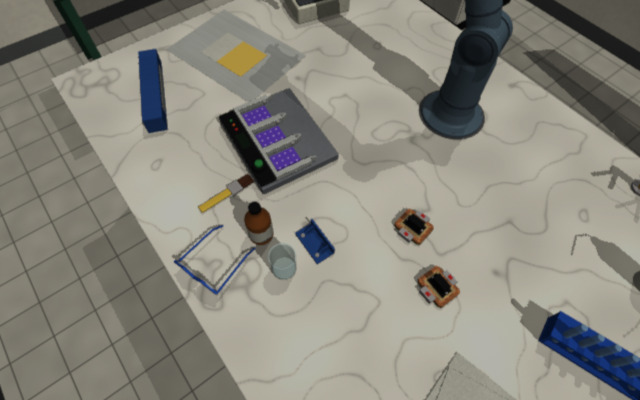

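View pics/side0.png

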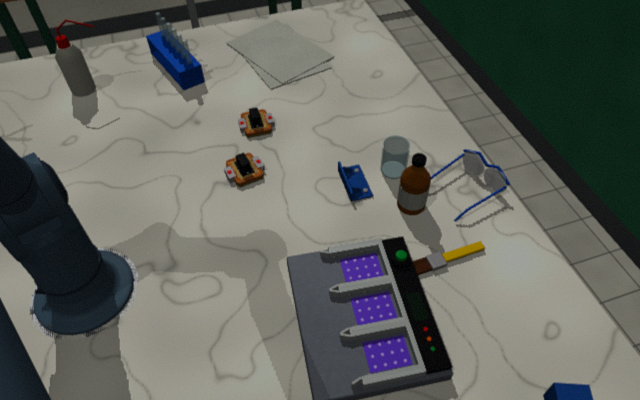

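The scene shows two frames, at about px (412,226) and (438,287). The blue stop is at (317,242), the unit at (278,140), and the green button at (258,163). Next I'll take close wrist views.

```bash
cat >> h.py <<'E'
def q(w): return [float(np.cos(w/2)),float(np.sin(w/2)),0.,0.]
E
python3 - <<'E'
from h import *
# camera sits 0.077 along tool +x, tool yaw w
def look(name,x,y,z,w,items):
    move_ptp([x,y,z],q(w)); pause(.3)
    im=save("wrist",name)
    for n,h in items:
        for d in tip_of("wrist",n)[:4]:print(name,n,np.round(d["at"]),round(d["confidence"],2),np.round(ray("wrist",d["at"],h),4))
    print(read_time_s(),np.round(read_qpos(),2))
look("wu",.53,-.25,.33,0,[("bay1",.035),("start_top",.055),("unit",0)])
look("ws",.60,.10,.25,0,[("stop",0)])
look("wf1",.40,.22,.22,0,[("frame1",0)])
look("wf2",.46,.38,.22,0,[("frame1",0)])
ims=[cv2.imread(f"pics/{n}.png") for n in("wu","ws","wf1","wf2")]
m=np.vstack([np.hstack(ims[:2]),np.hstack(ims[2:])]);cv2.imwrite("pics/m.png",cv2.resize(m,(800,500),interpolation=cv2.INTER_AREA))
E
```

```text
wu bay1 [388. 152.] 0.9 [ 0.536  -0.3503  0.035 ]
wu bay1 [322. 144.] 0.73 [ 0.5484 -0.2529  0.035 ]
wu bay1 [256. 129.] 0.69 [ 0.5697 -0.1562  0.035 ]
wu start_top [262.  71.] 0.83 [ 0.6458 -0.1729  0.055 ]
wu unit [320. 160.] 0.9 [ 0.5186 -0.2486  0.    ]
3.6917 [ 0.58  0.21 -0.25  1.62  0.05  1.32 -1.24]
ws stop [321. 146.] 0.87 [0.6218 0.0982 0.    ]
ws stop [311.  34.] 0.68 [0.7544 0.1104 0.    ]
5.4583 [ 0.16  0.33 -0.48  1.66  0.16  1.19 -1.93]
wf1 frame1 [312. 168.] 0.74 [0.3989 0.2312 0.    ]
wf1 frame1 [175. 111.] 0.56 [0.4683 0.3916 0.    ]
6.7917 [ 0.04  0.06 -0.64  2.03  0.04  1.07 -2.19]
wf2 frame1 [312. 162.] 0.78 [0.4669 0.3901 0.    ]
wf2 frame1 [433. 212.] 0.66 [0.4006 0.2316 0.    ]
7.9083 [-0.16  0.39 -0.74  1.71  0.28  1.15 -2.55]
```

View pics/m.png

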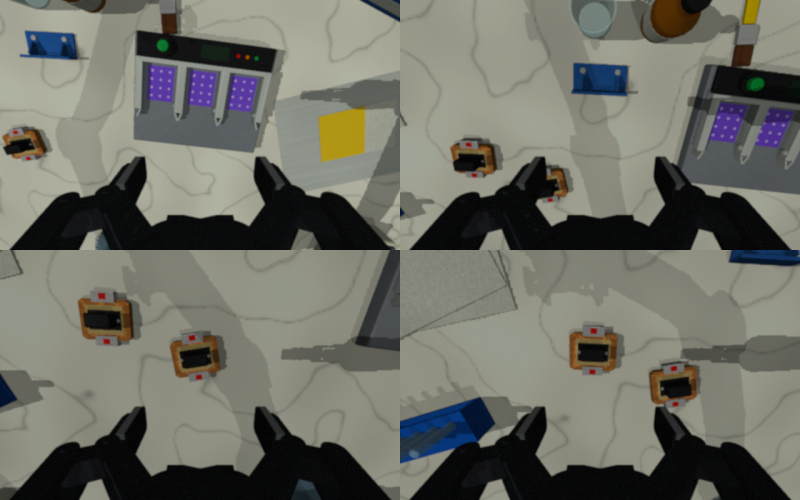

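Wrist views show the frames' red spots top and bottom, so each frame's y axis lies roughly along world x. They also show the stop and the unit with its purple windows clearly. Next I'll get yaws from the colours.

```bash
cat >> h.py <<'E'
def blobs(im,kind,amin=15):
    hsv=cv2.cvtColor(im,cv2.COLOR_RGB2HSV)
    lo,hi={"red":((170,120,90),(179,255,255)),"purple":((120,120,60),(140,255,255)),"blue":((100,140,40),(116,255,255)),"green":((50,120,60),(80,255,255))}[kind]
    m=cv2.inRange(hsv,lo,hi)
    if kind=="red": m|=cv2.inRange(hsv,(0,170,120),(4,255,255))
    if kind=="purple": m=cv2.morphologyEx(m,cv2.MORPH_CLOSE,np.ones((7,7)))
    n,l,s,c=cv2.connectedComponentsWithStats(m)
    return [(s[i,4],c[i],l==i) for i in range(1,n) if s[i,4]>=amin]
E
python3 - <<'E'
from h import *
def rect(m,z):
    ys,xs=np.nonzero(m); h=cv2.convexHull(np.c_[xs,ys].astype(np.float32))[:,0]
    w=np.array([ray("wrist",p,z)[:2] for p in h],np.float32)
    (c,s,a)=cv2.minAreaRect(w*1000); return np.round(c,1),np.round(s,1),round(a,2)
def go(name,x,y,z,w):
    move_ptp([x,y,z],q(w)); pause(.3); return save("wrist",name)
def red(im):
    for a,c,_ in blobs(im,"red",10): print("red",a,np.round(c),np.round(ray("wrist",c,.0165)[:2],4))
im=go("f2b",.455,.39,.16,0);red(im)
for d in tip_of("wrist","frame1"):print(d["at"],d["confidence"],ray("wrist",d["at"],0))
im=go("f1b",.39,.23,.16,0);red(im)
for d in tip_of("wrist","frame1"):print(d["at"],d["confidence"],ray("wrist",d["at"],0))
im=go("sb",.60,.10,.2,0)
for a,c,m in blobs(im,"blue",100): print("blue",a,np.round(c),rect(m,.0),rect(m,.032))
for i,y in enumerate((-.33,-.25,-.17)):
    im=go(f"ub{i}",.54,y,.26,0)
    for a,c,m in blobs(im,"purple",300): print("purple",a,np.round(c),rect(m,.035))
    for a,c,m in blobs(im,"green",100): print("green",a,np.round(c),ray("wrist",c,.055))
    for d in tip_of("wrist","bay1")[:3]:print("bay",np.round(d["at"]),round(d["confidence"],2),np.round(ray("wrist",d["at"],.035),4))
print(read_time_s())
ims=[cv2.imread(f"pics/{n}.png") for n in("f2b","f1b","sb","ub1")]
m=np.vstack([np.hstack(ims[:2]),np.hstack(ims[2:])]);cv2.imwrite("pics/m2.png",cv2.resize(m,(800,500),interpolation=cv2.INTER_AREA))
E
```

```text
red 97 [321. 130.] [0.5082 0.3906]
red 69 [472. 202.] [0.4353 0.2347]
red 69 [317. 208.] [0.4292 0.3945]
red 57 [473. 268.] [0.3584 0.2219]
[320.4, 166.4] 0.98 [0.46911448 0.39080575 0.        ]
[465.0, 226.7] 0.88 [0.40067176 0.22923991 0.        ]
red 128 [140.  53.] [0.5085 0.3915]
red 98 [317. 136.] [0.4361 0.2352]
red 95 [151. 143.] [0.4296 0.3952]
red 72 [329. 212.] [0.3588 0.2229]
[156.0, 98.7] 0.86 [0.47024842 0.39186751 0.        ]
[323.4, 168.7] 0.85 [0.40094386 0.22822597 0.        ]
blue 4982 [322. 130.] (array([646.1,  98.8]), array([117. ,  60.7]), 86.99) (array([649. ,  99.1]), array([106.1,  55.1]), 86.99)
purple 3050 [182. 147.] (array([ 562.2, -157.8]), array([59.6, 79.6]), 82.52)
purple 2957 [260. 157.] (array([ 550.5, -253.2]), array([59.3, 79.4]), 83.03)
purple 2867 [336. 166.] (array([ 538.5, -348.3]), array([59.2, 79.2]), 83.04)
green 423 [174.  77.] [ 0.64399627 -0.16818337  0.055     ]
bay [335. 168.] 0.91 [ 0.5373 -0.3474  0.035 ]
bay [185. 146.] 0.77 [ 0.5658 -0.161   0.035 ]
bay [257. 157.] 0.65 [ 0.5522 -0.2499  0.035 ]
purple 3062 [245. 147.] (array([ 562.3, -157. ]), array([59.5, 79.4]), 82.92)
purple 2965 [321. 156.] (array([ 550.7, -252.4]), array([59.3, 79.3]), 82.97)
purple 2885 [397. 165.] (array([ 538.8, -347.8]), array([59.4, 79.2]), 82.92)
green 430 [246.  76.] [ 0.64399546 -0.1703248   0.055     ]
bay [396. 168.] 0.84 [ 0.537  -0.3463  0.035 ]
bay [246. 144.] 0.72 [ 0.568  -0.1594  0.035 ]
bay [322. 156.] 0.65 [ 0.5522 -0.2525  0.035 ]
purple 3053 [309. 147.] (array([ 562.6, -157.1]), array([59.3, 79.3]), 82.87)
purple 2969 [385. 156.] (array([ 550.8, -252.5]), array([59.6, 79.3]), 82.83)
purple 2865 [460. 165.] (array([ 538.9, -348. ]), array([58.9, 79.3]), 82.8)
green 421 [322.  76.] [ 0.64421823 -0.17295967  0.055     ]
bay [460. 169.] 0.86 [ 0.536  -0.3478  0.035 ]
bay [384. 155.] 0.64 [ 0.5537 -0.251   0.035 ]
bay [308. 144.] 0.57 [ 0.5678 -0.1558  0.035 ]
14.7583
```

View pics/m2.png

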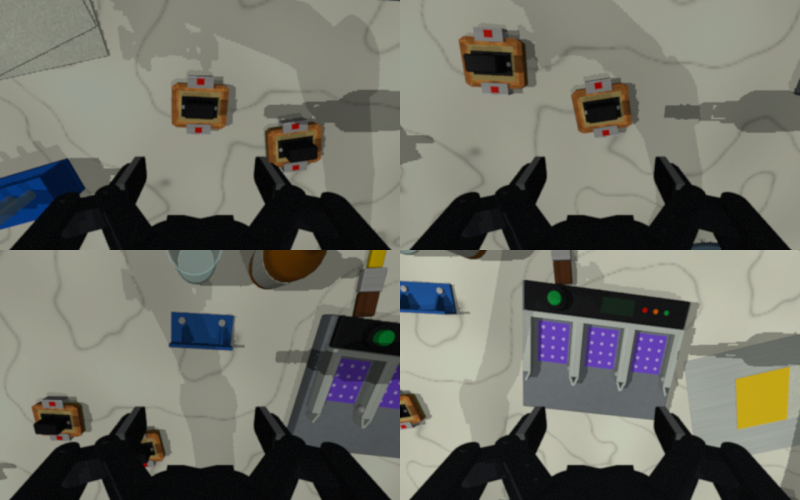

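View pics/ub1.png

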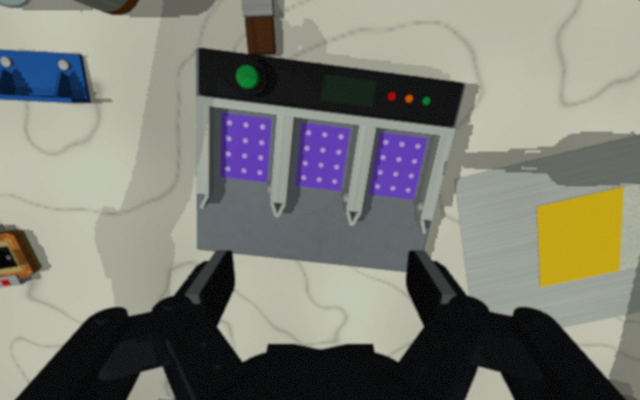

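Measured poses:
- **Unit:** yaw is -0.124. Window spacing comes to 192.2 mm, matching 2 × 96.
- **Stop:** face is at about (.617, .100), yaw -0.05.
- **Button:** about (.643, -.173, .065).

Next is an IK check of the wrist ranges.

```bash
cat >> h.py <<'E'
YS=-.0525; S=np.array([np.cos(YS),np.sin(YS)]); STOP=np.array([.617,.0995])
YU=-.124; U=np.array([np.cos(YU),np.sin(YU)]); V=np.array([-U[1],U[0]])
BAY={1:np.array([.5387,-.348]),2:np.array([.5507,-.2527]),3:np.array([.5625,-.1573])}
E
python3 - <<'E'
from h import *
pi=np.pi
for nm,p,ws in [("fA",[.4,.229],[pi/2+.158]),("fB",[.469,.392],[pi/2-.049]),("st",[.55,.103],[pi/2+YS]),("b1",BAY[1]-.1*U,[YU]),("b3",BAY[3]-.1*U,[YU])]:
  for w in ws:
    for k in(-1,0,1):
      for z in(.04,.1):
        s=inverse_kinematics([*p,z],q(w+k*pi)); print(nm,k,z,None if s is None else np.round(s,2))
E
```

```text
fA -1 0.04 [-1.68  0.92  1.37  2.21 -1.1   1.06 -2.64]
fA -1 0.1 [ 0.46  0.5  -1.23  2.11  0.59  0.95  2.2 ]
fA 0 0.04 [ 0.32  0.57 -1.06  2.14  0.69  0.83 -1.01]
fA 0 0.1 [ 0.35  0.41 -1.08  2.11  0.47  0.89 -0.84]
fA 1 0.04 [-1.68  0.92  1.37  2.21 -1.1   1.06 -2.64]
fA 1 0.1 [ 0.46  0.5  -1.23  2.11  0.59  0.95  2.2 ]
fB -1 0.04 [ 0.12  1.   -1.25  1.78  1.03  1.2   1.63]
fB -1 0.1 [ 0.12  0.87 -1.25  1.75  0.88  1.21  1.71]
fB 0 0.04 [ 0.02  0.84 -1.07  1.78  0.85  1.06 -1.41]
fB 0 0.1 [ 0.11  0.85 -1.23  1.75  0.86  1.19 -1.42]
fB 1 0.04 [ 0.12  1.   -1.25  1.78  1.03  1.2   1.63]
fB 1 0.1 [ 0.12  0.87 -1.25  1.75  0.88  1.21  1.71]
st -1 0.04 [-1.13  0.83  1.15  1.98 -0.94  0.99 -2.7 ]
st -1 0.1 [-1.14  0.68  1.15  1.96 -0.74  1.01 -2.83]
st 0 0.04 [ 0.4   0.61 -0.81  1.91  0.58  0.87 -0.76]
st 0 0.1 [ 0.47  0.53 -0.89  1.89  0.5   0.96 -0.7 ]
st 1 0.04 [-1.13  0.83  1.15  1.98 -0.94  0.99 -2.7 ]
st 1 0.1 [-1.14  0.68  1.15  1.96 -0.74  1.01 -2.83]
b1 -1 0.04 [ 1.34  0.66 -0.94  1.93  0.68  0.91  1.5 ]
b1 -1 0.1 [ 1.38  0.56 -0.98  1.9   0.56  0.98  1.58]
b1 0 0.04 [ 0.96  0.49 -0.46  1.94  0.3   0.77 -1.36]
b1 0 0.1 [ 0.99  0.4  -0.49  1.92  0.24  0.88 -1.31]
b1 1 0.04 [ 1.34  0.66 -0.94  1.93  0.68  0.91  1.5 ]
b1 1 0.1 [ 1.38  0.56 -0.98  1.9   0.56  0.98  1.58]
b3 -1 0.04 [ 1.08  0.58 -1.01  2.08  0.67  0.84  1.12]
b3 -1 0.1 [ 1.15  0.46 -1.07  2.05  0.52  0.92  1.24]
b3 0 0.04 [ 0.72  0.41 -0.56  2.1   0.33  0.72 -1.75]
b3 0 0.1 [ 0.77  0.3  -0.61  2.07  0.23  0.83 -1.67]
b3 1 0.04 [ 1.08  0.58 -1.01  2.08  0.67  0.84  1.12]
b3 1 0.1 [ 1.15  0.46 -1.07  2.05  0.52  0.92  1.24]
```

```bash
cat >> h.py <<'E'
pi=np.pi; WS=pi/2+YS; WB=pi+YU; ZG=.041
def F(): return np.array(read_ft_force())
def held(): g=read_finger_gap(); return .019<g<.03
def pick(p,w):
    move_ptp([*p,.13],q(w)); move_gripper(.06,60); movel([*p,ZG],speed=.12)
    print("pick down F",np.round(F(),1)); move_gripper(.0,60)
    print("gap",round(read_finger_gap(),4),"grip",np.round(read_grasp_force(),1)); assert held()
def lower(zmin,zstart,f=4,step=.002):
    f0=F()[2]; z=zstart
    p=np.array(read_eef_pos())[:2]
    while z>zmin:
        z-=step; movel([*p,z],speed=.05)
        if F()[2]-f0>f: break
    print("lowered z",round(z,4),"dF",np.round(F()[2]-f0,1)); return z
def press(start,fmax=28,trav=.05):
    """slide along S until the force builds"""
    z=read_eef_pos()[2]; f0=F(); d=0;log=[]
    while d<trav:
        d+=.001; movel([*(start+d*S),z],speed=.03)
        f=-(F()-f0)[:2]@S; log.append(round(float(f),1))
        if f>fmax: break
    print("press d",round(d,3),log); return d
E
python3 - <<'E'
from h import *
pick([.400,.229],pi/2+.158)
move_ptp([.40,.229,.10],q(pi/2+.158))
st=STOP-.078*S
move_ptp([*st,.09],q(WS)); print(np.round(read_qpos(),2),held(),np.round(F(),1))
z=lower(ZG-.004,.055)
movel([*st,z+.001],speed=.05)
press(st)
print(held(),read_time_s()); save("scene","p1")
E
```

```text
pick down F [-0.4 -0.3 -0.4]
gap 0.0206 grip 58.5
[ 0.47  0.53 -0.89  1.92  0.51  0.94 -0.72] True [-0.3  1.1 -3.1]
lowered z 0.041 dF 9.0
press d 0.05 [1.6, 2.5, 2.6, 2.4, 2.4, 2.7, 3.6, 2.4, 3.4, 2.5, 2.7, 2.3, 2.6, 2.8, 2.6, 3.2, 1.8, 2.3, 2.7, 1.8, 2.7, 2.4, 2.8, 2.2, 2.4, 2.0, 1.9, 2.2, 2.3, 2.7, 2.6, 2.1, 1.9, 3.4, 6.0, 8.8, 10.9, 11.6, 12.3, 13.2, 13.5, 12.9, 13.9, 13.9, 13.6, 13.3, 13.7, 14.9, 14.5, 16.0]
True 34.3833
```

Run:
```python
from h import *
f0=F(); print(np.round(f0,1)); p=np.array(read_eef_pos()); print(p, (p[:2]-STOP)@S)
st=p[:2]
for i in range(1,13):
    movel([*(st+.001*i*S),p[2]],speed=.03); f=-F()[:2]@S; print(round(float(f),1),end=" ")
    if f>32: break
print(held(),read_time_s(),(np.array(read_eef_pos())[:2]-STOP)@S)
save("scene","p2"); save("wrist","w2")
a=cv2.imread("pics/p2.png")[180:320,240:440];b=cv2.imread("pics/w2.png")
cv2.imwrite("pics/c2.png",np.vstack([cv2.resize(a,(560,392)),cv2.resize(b,(560,200))[:, :]])[:592])
```

```text
[-14.5  -1.6  13.4]
[0.58336114 0.10139161 0.04208896] -0.03369178097850683
6.4 8.0 9.8 10.8 13.6 15.2 16.8 17.7 19.4 22.2 23.3 24.9 True 37.4917 -0.033171987454544624
```

View pics/c2.png

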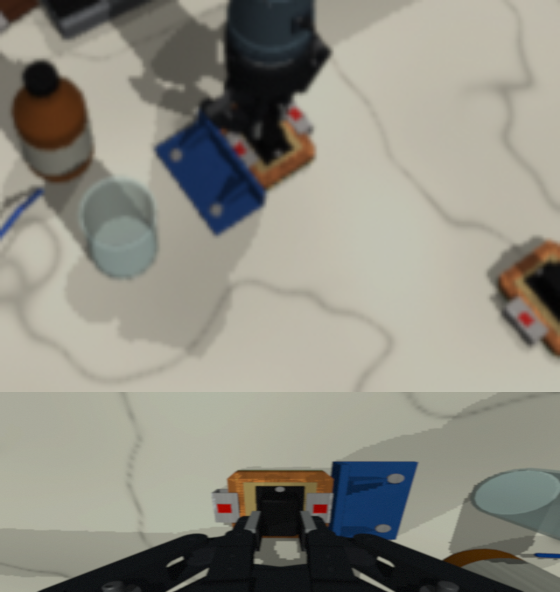

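The clip facing the stop is now home: TCP held still while force rose from 14 to 25 N, and the crop shows the front clip flush and the rear one still out. Next I'll turn it half round.

```bash
cat >> h.py <<'E'
def setdown(st,w):
    move_ptp([*st,.075],q(w)); assert held()
    movel([*st,.049],speed=.1); return lower(ZG-.005,.049,f=4)
def push(st,z,d0=.03,d1=.064,sp=.03):
    movel([*(st+d0*S),z],speed=.06); movel([*(st+d1*S),z],speed=sp); f=-F()[:2]@S; p=np.array(read_eef_pos())
    while f<24 and d1<.075: d1+=.003; movel([*(st+d1*S),z],speed=sp); f=-F()[:2]@S
    print("push",round(float(f),1),"cmd",round(d1,3),"TCP from stop",round(float((np.array(read_eef_pos())[:2]-STOP)@S),4),"held",held(),read_finger_gap(),read_time_s())
def flip(st,w0,w1):
    movel([*st,.043],speed=.1); movel([*st,.075],speed=.1)
    move_ptp([*st,.085],q((w0+w1)/2)); move_ptp([*st,.085],q(w1)); print(np.round(read_qpos(),2),held())
E
python3 - <<'E'
from h import *
st=STOP-.085*S
flip(st,WS,WS+pi)
z=setdown(st,WS+pi); push(st,z+.001)
save("wrist","w3")
E
```

```text
[ 0.77  0.96 -1.43  1.93  1.02  1.26  2.07] True
lowered z 0.041 dF 7.5
push 28.0 cmd 0.067 TCP from stop -0.0327 held True 0.020526212715218366 45.2417
```

View pics/w3.png

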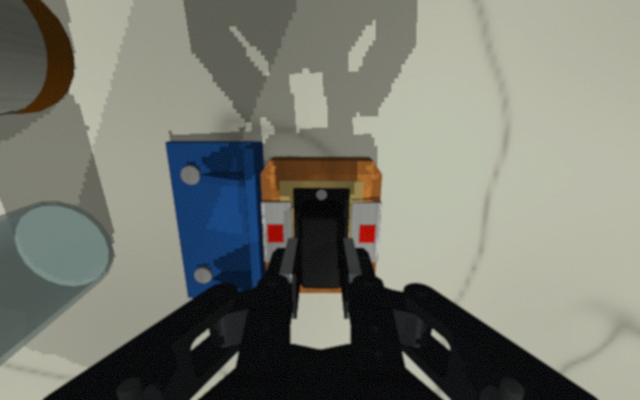

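Both clips are flush (red spots at (275,233) and (367,233), grey clips level with the wood). Now I'll load it into bay 1.

```bash
cat >> h.py <<'E'
def load(b,dlat=0.,d_from=-.128):
    B=BAY[b]; lat=dlat
    p=B+d_from*U+lat*V
    move_ptp([*p,.13],q(WB)); assert held()
    movel([*p,.087],speed=.1); z=lower(.071,.087,f=3)+.001
    movel([*p,z],speed=.05); f0=F(); d=d_from
    insert(b,z,d,lat,f0)
def insert(b,z,d,lat,f0,dmax=.02):
    B=BAY[b]
    while d<dmax:
        d+=.008; movel([*(B+d*U+lat*V),z],speed=.05)
        f=F()-f0; fx=-f[:2]@U; fy=f[:2]@V; e=np.array(read_eef_pos())[:2]-B
        print(f"d{d*1e3:.0f} act{e@U*1e3:.1f},{e@V*1e3:.1f} fx{fx:.1f} fy{fy:.1f} fz{f[2]:.1f}")
        lat+=np.clip(fy*.0003,-.0015,.0015)
        if fx>34: break
    print(held(),read_finger_gap(),read_time_s())
E
python3 - <<'E'
from h import *
st=STOP-.095*S
movel([*st,.044],speed=.1); movel([*st,.09],speed=.1)
move_ptp([*(st-[.05,.05]),.13],q(WB)); print(np.round(read_qpos(),2))
load(1)
save("wrist","w4");save("side","s4")
E
```

```text
[ 0.94  0.57 -1.36  2.05  0.65  1.06  0.71]
lowered z 0.075 dF 11.7
d-120 act-119.0,-0.3 fx-1.2 fy-0.6 fz0.5
d-112 act-111.1,-0.6 fx-1.8 fy-0.1 fz0.2
d-104 act-103.2,-0.8 fx-1.2 fy0.7 fz-0.7
d-96 act-95.2,-0.6 fx-0.1 fy0.5 fz0.7
d-88 act-88.4,-0.0 fx2.6 fy0.4 fz2.1
d-80 act-81.7,1.0 fx4.5 fy1.1 fz5.2
d-72 act-74.5,0.5 fx6.2 fy1.4 fz6.2
d-64 act-67.4,0.6 fx6.9 fy0.4 fz8.1
d-56 act-60.8,0.7 fx10.1 fy0.6 fz11.6
d-48 act-52.8,0.7 fx10.4 fy1.2 fz10.9
d-40 act-44.9,0.7 fx10.4 fy0.3 fz10.5
d-32 act-36.7,0.8 fx9.7 fy-0.1 fz9.4
d-24 act-28.5,0.7 fx8.7 fy-0.1 fz9.3
d-16 act-19.5,0.7 fx8.3 fy-0.6 fz7.2
d-8 act-10.8,0.7 fx6.5 fy-0.8 fz5.1
d0 act-0.6,0.7 fx2.6 fy0.5 fz2.6
d8 act1.0,0.6 fx15.0 fy0.6 fz12.3
d16 act1.2,0.6 fx30.3 fy1.4 fz24.9
d24 act1.4,0.6 fx45.5 fy1.2 fz37.4
True 0.020087467559859493 57.7
```

```bash
python3 -c "
import cv2,numpy as np
a=cv2.imread('pics/w4.png');b=cv2.imread('pics/s4.png')[220:400,260:480]
cv2.imwrite('pics/c4.png',np.hstack([cv2.resize(a,(400,250)),cv2.resize(b,(400,327))[:250]]))"
```

```text
(no output)
```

View pics/c4.png

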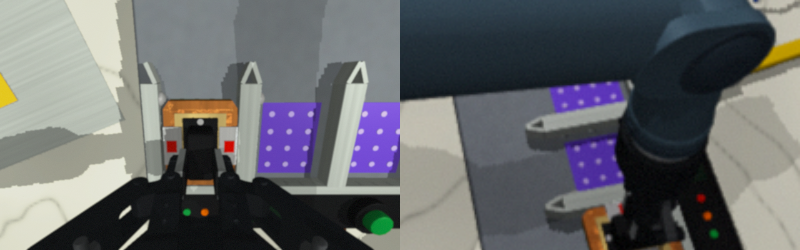

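Frame in bay 1 is against the bar, with the ball out behind its rear corner at about (163,100). I'll release it and re-locate the second frame.

Run:
```python
from h import *
e=np.array(read_eef_pos()); p=BAY[1]+.002*U; 
movel([*p,e[2]],speed=.05); move_gripper(.05); print(read_finger_gap(),np.round(F(),1))
movel([*p,.16],speed=.12)
move_ptp([.455,.38,.18],q(pi/2)); pause(.2); im=save("wrist","f2c")
for a,c,_ in blobs(im,"red",10): print("red",a,np.round(c),np.round(ray("wrist",c,.0165)[:2],4))
for d in tip_of("wrist","frame1"):print(np.round(d["at"]),d["confidence"],ray("wrist",d["at"],0))
read_camera("scene")
for d in tip_of("scene","frame1"):print("scene",np.round(d["at"]),round(d["confidence"],2),np.round(ray("scene",d["at"],0),3))
print(np.round(read_qpos(),2),read_time_s())
```

```text
0.04998491330851223 [ 0.2 -0.4  0.2]
red 81 [318. 117.] [0.4542 0.4427]
[355. 118.] 0.73 [0.49247869 0.44109554 0.        ]
[438. 364.] 0.25 [0.62076792 0.10709442 0.        ]
scene [255. 115.] 0.87 [ 0.524 -0.384  0.   ]
scene [447. 308.] 0.68 [0.486 0.447 0.   ]
[ 0.01  0.52 -1.    1.75  0.48  1.14 -1.13] 62.6167
```

The second frame was knocked aside, so I'm looking again.

Run:
```python
from h import *
move_ptp([.49,.42,.18],q(pi/2)); pause(.2); im=save("wrist","f2d")
for a,c,_ in blobs(im,"red",8): print("red",a,np.round(c),np.round(ray("wrist",c,.0165)[:2],4))
for d in tip_of("wrist","frame1"):print(np.round(d["at"]),d["confidence"],ray("wrist",d["at"],0))
```

```text
red 70 [286. 157.] [0.4546 0.4423]
red 71 [361. 161.] [0.5332 0.4381]
[326. 157.] 0.65 [0.49606497 0.43896325 0.        ]
```

View pics/f2d.png

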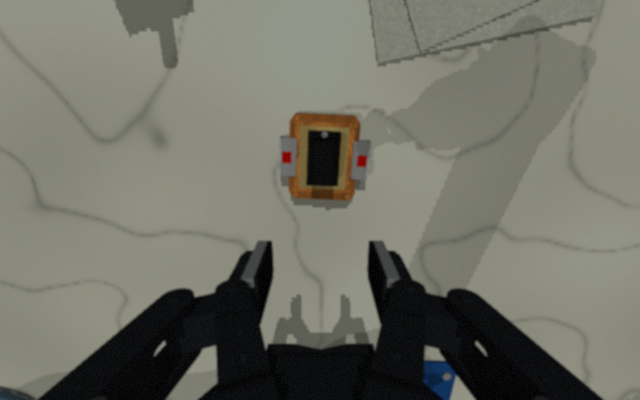

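Frame 2 is at (325,158) px with spots at (286,157) and (361,161), which puts its centre at about (.495, .440) and φ at -0.053. I'll pick it and press both sides.

Run:
```python
from h import *
pick([.495,.440],pi/2-.053)
movel([.495,.44,.09],speed=.12)
st=STOP-.085*S
move_ptp([*st,.09],q(WS))
z=setdown(st,WS); push(st,z+.001,sp=.04); save("wrist","w5")
flip(st,WS,WS+pi)
z=setdown(st,WS+pi); push(st,z+.001,sp=.04); save("wrist","w6")
a=[cv2.resize(cv2.imread(f"pics/{n}.png"),(400,250)) for n in("w5","w6")];cv2.imwrite("pics/c6.png",np.hstack(a))
```

```text
pick down F [-0.  -0.1 -0.1]
gap 0.0204 grip 58.6
lowered z 0.041 dF 9.1
push 26.6 cmd 0.067 TCP from stop -0.0331 held True 0.01968067432685381 70.6083
[ 0.78  0.97 -1.44  1.93  1.03  1.27  2.06] True
lowered z 0.041 dF 8.1
push 24.1 cmd 0.067 TCP from stop -0.0329 held True 0.019621523093390134 78.0667
```

View pics/c6.png

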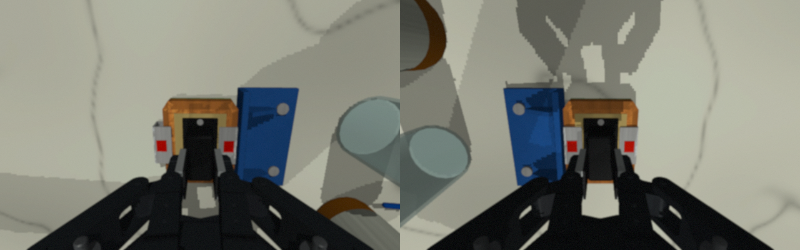

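Both clips are flush: spots at (572,146) and (629,146) in the right picture, same TCP distance as before. Now bay 2.

Run:
```python
from h import *
st=STOP-.095*S
movel([*st,.044],speed=.1); movel([*st,.09],speed=.1)
move_ptp([*(st-[.05,.05]),.13],q(WB))
load(2)
p=BAY[2]+.002*U; movel([*p,read_eef_pos()[2]],speed=.05); move_gripper(.05); print(read_finger_gap(),np.round(F(),1))
movel([*p,.16],speed=.12)
move_ptp([.46,-.23,.30],q(pi)); 
move_ptp([.56,-.25,.30],q(pi)); pause(.2); im=save("wrist","w7"); save("scene","s7"); 
for d in tip_of("wrist","frame1")[:3]:
    e=ray("wrist",d["at"],.035)[:2]; print(np.round(d["at"]),round(d["confidence"],2),[np.round([(e-BAY[b])@U*1e3,(e-BAY[b])@V*1e3],1) for b in(1,2)])
for d in tip_of("wrist","start_top"):print("start",np.round(d["at"]),ray("wrist",d["at"],.065))
for a,c,_ in blobs(im,"green",60): print("green",np.round(c),ray("wrist",c,.065))
a=cv2.imread('pics/w7.png');b=cv2.imread('pics/s7.png')[60:240,180:500]
cv2.imwrite('pics/c7.png',np.hstack([cv2.resize(a,(480,300)),cv2.resize(b,(320,180),)[np.r_[0:180,[179]*120]]]))
```

```text
lowered z 0.077 dF 3.8
d-120 act-119.2,0.1 fx0.0 fy-0.2 fz0.6
d-112 act-111.4,0.1 fx-0.9 fy0.1 fz0.8
d-104 act-103.4,0.0 fx-1.2 fy-0.1 fz0.6
d-96 act-95.4,0.0 fx-1.0 fy-0.2 fz0.4
d-88 act-88.1,0.7 fx1.5 fy1.8 fz2.0
d-80 act-80.4,0.8 fx2.8 fy1.9 fz3.0
d-72 act-73.3,0.5 fx4.0 fy1.0 fz5.6
d-64 act-66.5,0.6 fx6.9 fy-0.2 fz6.3
d-56 act-59.3,0.7 fx9.1 fy0.8 fz8.5
d-48 act-51.4,0.7 fx8.2 fy0.8 fz10.1
d-40 act-43.2,0.7 fx9.3 fy0.1 fz9.0
d-32 act-35.2,0.7 fx7.9 fy1.2 fz8.4
d-24 act-27.3,0.7 fx7.9 fy-0.1 fz8.4
d-16 act-17.6,0.7 fx4.9 fy-0.0 fz6.0
d-8 act-8.6,0.7 fx4.3 fy0.0 fz4.6
d0 act0.3,0.8 fx1.6 fy-1.6 fz2.6
d8 act0.4,0.8 fx17.1 fy-2.9 fz16.4
d16 act0.7,0.7 fx32.0 fy-0.0 fz29.0
d24 act0.9,0.8 fx48.4 fy-0.8 fz42.5
True 0.019824267886027633 89.9583
0.05003617817106733 [-0.3 -0.6 -0.4]
[250. 143.] 0.95 [array([-2.8,  1.1]), array([ -3. , -94.9])]
[322. 156.] 0.64 [array([  3.2, 101.3]), array([3.1, 5.2])]
start [376. 228.] [ 0.64902541 -0.17227245  0.065     ]
green [375. 225.] [ 0.64448393 -0.17365941  0.065     ]
green [ 21. 393.] [ 0.95578345 -0.76059125  0.065     ]
green [186. 393.] [ 0.95643845 -0.47819456  0.065     ]
green [619. 393.] [0.95423792 0.25818039 0.065     ]
```

View pics/c7.png

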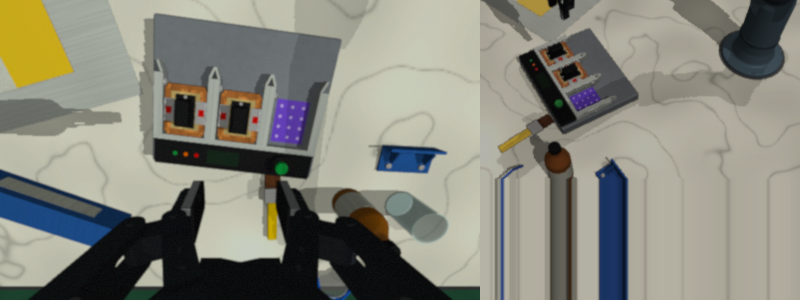

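Both frames are home in bays 1 and 2, at (185,112) and (238,116), and no third frame is on the bench. Pressing the button at (280,169).

Run:
```python
from h import *
p=[.6445,-.1735]
move_gripper(0.); move_ptp([*p,.15],q(pi)); movel([*p,.095],speed=.1); f0=F()[2]; z=.095
while z>.068:
    z-=.002; movel([*p,z],speed=.04); f=F()[2]-f0; print(round(z,3),round(read_eef_pos()[2],4),round(float(f),1))
    if f>14: break
pause(.4); movel([*p,.15],speed=.1); move_ptp([.50,-.1,.3],q(pi)); pause(.5)
im=save("wrist","w8"); save("scene","s8"); print(read_time_s())
for n in("beaker","bottle","brush","frame1"):
    for d in tip_of("scene",n)[:2]:print(n,np.round(d["at"]),round(d["confidence"],2))
```

```text
0.093 0.0936 0.4
0.091 0.091 0.5
0.089 0.0888 0.9
0.087 0.0868 0.0
0.085 0.0847 0.9
0.083 0.0828 0.1
0.081 0.0808 0.3
0.079 0.0788 0.7
0.077 0.0768 0.6
0.075 0.0748 -0.3
0.073 0.0728 0.5
0.071 0.0708 -0.2
0.069 0.0688 0.5
0.067 0.0671 1.6
101.775
beaker [285. 273.] 0.62
bottle [262. 235.] 0.74
bottle [280. 140.] 0.46
brush [230. 190.] 0.82
frame1 [254. 116.] 0.88
frame1 [270. 137.] 0.56
```

View pics/s8.png

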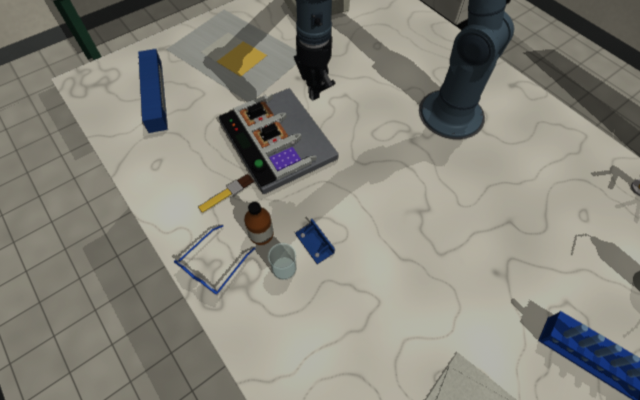

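The scene is in order, but contact only began at TCP z = .067, so the button is lower than I estimated. I'll press deeper.

Run:
```python
from h import *
p=[.645,-.171]
move_ptp([*p,.12],q(pi)); movel([*p,.071],speed=.1); f0=F()[2]; z=.071
while z>.05:
    z-=.0015; movel([*p,z],speed=.04); f=F()[2]-f0; print(round(z,4),round(read_eef_pos()[2],4),round(float(f),1))
    if f>14: break
pause(.4); movel([*p,.15],speed=.1); move_ptp([.50,-.1,.3],q(pi)); pause(.5)
im=save("wrist","w9"); print(read_time_s(),np.round(F(),1))
```

```text
0.0695 0.07 0.5
0.068 0.068 -0.0
0.0665 0.0668 0.5
0.065 0.0653 2.9
0.0635 0.0638 3.6
0.062 0.0623 3.7
0.0605 0.0611 6.0
0.059 0.0609 9.9
0.0575 0.0608 16.6
108.7333 [-0.4  0.5 -0.6]
```

View pics/w9.png

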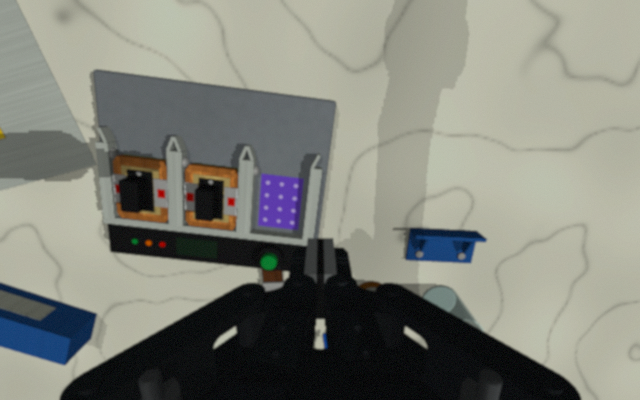

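The button went to its full 6 mm travel and hit bottom at 16 N, then came back up. Both frames are still home at (140,190) and (211,197). Handing in.

```bash
python3 -c "
from bench import *
print(sign_off())"
```

```text
the job is handed in; nothing more can be done
None
```

I pressed the clips home on both frames present and loaded the frames fully into bays 1 and 2, then pressed the start button to full travel and handed the job in at about 109 s; no verdict came back.

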